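# Find the rocking corner of a jig plate and press its shim flat

## Task

One corner of the jig plate on the levelling frame rocks. Press down on the plate's corners with the closed fingertips, one after another, to find the one that gives, then press the thumb pad of that corner's shim fully down until it is flat. Only touch and press: leave the other three shims up, the plate lying level in its frame and the weight, vial and bolt beside it where they are, and finish clear of everything.

Things in the scene. Friction and masses are not known exactly. Their poses are not given: they have to be found in the camera images.
- rig: the fixed levelling frame on the bench: grey base 8 mm high, four steel feet with tops 24 mm above the bench, a hinge and rest post at each corner; fits in a circle of 135 mm radius. Origin: centre of its underside; z up. Stands at any yaw.
- plate: loose aluminium jig plate, level on the frame's four feet: 140 mm square, 8 mm thick, corners cut off 83 mm from the centre, 0.7 kg; edge stops hold it sideways. Origin: centre of its underside, 24 mm above the bench. One corner, each time another, has a loose foot: under 5 to 10 N it sinks 4.5 mm for good and the plate rocks there (0.07 rad). The other three give under 1 mm at 25 N. Not visible at rest.
- corner_1 (a point): point on the plate's top at one corner, 65 mm from the plate's centre on the diagonal, right over a foot; 32 mm above the bench at rest. Belongs with pad_1 and shim_1.
- corner_2 (a point): point on the plate's top at one corner, 65 mm from the plate's centre on the diagonal, right over a foot; 32 mm above the bench at rest. Belongs with pad_2 and shim_2.
- corner_3 (a point): point on the plate's top at one corner, 65 mm from the plate's centre on the diagonal, right over a foot; 32 mm above the bench at rest. Belongs with pad_3 and shim_3.
- corner_4 (a point): point on the plate's top at one corner, 65 mm from the plate's centre on the diagonal, right over a foot; 32 mm above the bench at rest. Belongs with pad_4 and shim_4.
- pad_1 (a point): point on the top of shim_1's thumb pad (26 mm wide, 36 mm long), outside corner_1 on the same diagonal; 10 mm from the pad's outer end. Shim up: about 107 mm from the frame's centre and 45 mm above the bench; shim flat: 117 mm from the centre and 35.5 mm above the bench.
- pad_2 (a point): point on the top of shim_2's thumb pad (26 mm wide, 36 mm long), outside corner_2 on the same diagonal; 10 mm from the pad's outer end. Shim up: about 107 mm from the frame's centre and 45 mm above the bench; shim flat: 117 mm from the centre and 35.5 mm above the bench.
- pad_3 (a point): point on the top of shim_3's thumb pad (26 mm wide, 36 mm long), outside corner_3 on the same diagonal; 10 mm from the pad's outer end. Shim up: about 107 mm from the frame's centre and 45 mm above the bench; shim flat: 117 mm from the centre and 35.5 mm above the bench.
- pad_4 (a point): point on the top of shim_4's thumb pad (26 mm wide, 36 mm long), outside corner_4 on the same diagonal; 10 mm from the pad's outer end. Shim up: about 107 mm from the frame's centre and 45 mm above the bench; shim flat: 117 mm from the centre and 35.5 mm above the bench.
- shim_1 (a joint): the rocker shim of corner_1: a steel lever hinged 90 mm from the frame's centre, its tongue reaching under the plate's corner, its thumb pad standing up outside. 0 = up, 0.45 rad = flat (pad level, on its stop). Pressing the pad down at pad_1 with about 7 to 14 N turns it; it stays where it is left and, flat, bears about 12 N on the corner.
- shim_2 (a joint): the rocker shim of corner_2: a steel lever hinged 90 mm from the frame's centre, its tongue reaching under the plate's corner, its thumb pad standing up outside. 0 = up, 0.45 rad = flat (pad level, on its stop). Pressing the pad down at pad_2 with about 7 to 14 N turns it; it stays where it is left and, flat, bears about 12 N on the corner.
- shim_3 (a joint): the rocker shim of corner_3: a steel lever hinged 90 mm from the frame's centre, its tongue reaching under the plate's corner, its thumb pad standing up outside. 0 = up, 0.45 rad = flat (pad level, on its stop). Pressing the pad down at pad_3 with about 7 to 14 N turns it; it stays where it is left and, flat, bears about 12 N on the corner.
- shim_4 (a joint): the rocker shim of corner_4: a steel lever hinged 90 mm from the frame's centre, its tongue reaching under the plate's corner, its thumb pad standing up outside. 0 = up, 0.45 rad = flat (pad level, on its stop). Pressing the pad down at pad_4 with about 7 to 14 N turns it; it stays where it is left and, flat, bears about 12 N on the corner.
- foot_1 (a joint): how far the foot under corner_1 has sunk, in m: 0 at the start for all four, about 0.0045 once the loose foot has been pressed down through the plate; the foot does not come back up.
- foot_2 (a joint): how far the foot under corner_2 has sunk, in m: 0 at the start for all four, about 0.0045 once the loose foot has been pressed down through the plate; the foot does not come back up.
- foot_3 (a joint): how far the foot under corner_3 has sunk, in m: 0 at the start for all four, about 0.0045 once the loose foot has been pressed down through the plate; the foot does not come back up.
- foot_4 (a joint): how far the foot under corner_4 has sunk, in m: 0 at the start for all four, about 0.0045 once the loose foot has been pressed down through the plate; the foot does not come back up.
- weight_500: bystander: brass check weight, 23 mm across, 26 mm high, loose on the bench near the frame. Origin: centre of its underside.
- vial_stray: bystander: small black-capped vial, 26 mm across, 56 mm high, standing loose on the bench near the frame. Origin: centre of its underside.
- bolt_02: bystander: rusty bolt, 48 mm long, 15 mm across the head, lying loose on the bench near the frame. Origin: centre of its underside.
Not all that is in view belongs to the job. What is meant by the plate is not blue, orange or turquoise, and is the larger of those in its own colour.

How it is judged:
By the outcome, as a careful person would: the job done as asked, in the order asked, and still so for the second after the job is handed in, with the robot touching nothing.
It also fails if it takes over 48 s, if anything falls off the work surface, if the arm or the gripper's body presses on something with over 40 N, if the wrist force passes 120 N, or if a joint passes its speed limit or range.

## Robot

A 6-joint arm with a two-finger parallel gripper is mounted at the origin on a cart in front of the work surface, level with it; the furniture and walls round the work are solid. World frame = base frame: x ahead of the robot, y to its left, z up, the work surface at z = 0. Lengths are in m, angles in rad, forces in N, time in s.
With the tool pointing down it reaches from about 0.4 to 0.825 m from the base axis. Payload 7 kg.
Tool frame: the origin (TCP) lies on the centre line of the jaws, within the pads' length; the fingertips stand robot.tip_extent ahead of it and the grasp point (between the pads) lies 2 mm behind it (robot.tip_extent is the distance from the TCP to the fingertips, in m); z points along the fingers, y is the line along which they close (so a half turn about z gives the same grasp; the last joint's range is limited). The gripper opens to 85 mm and grips with 20 to 120 N. Pads are 22 mm wide; open, the fingers measure 114 mm over their backs; the gripper's body (76 mm by 85 mm) begins 54 mm behind the grasp point. The pads swing forward as they close: fully open they stand 13 mm farther back than shut.
Start: joints at [-0.927, 0.359, 0.012, 0, -1.224, -0.288], TCP at [0.235, -0.633, 0.248] pointing down, gripper open.
Joint ranges: [-3.07, 3.07], [-1.43, 2.12], [-1.02, 1.25], [-3.03, 1.67], [-3.05, -0], [-3.03, 3.03]. Speed limits (rad/s): [2.39, 2.39, 3.01, 3.14, 3.14, 3.14].

## Interface

Orientations are given as a rotation vector (axis times angle).
In Python, from bench import robot gives the robot as it stands.
- The arm moves only by the tool arm_command, never from a script. Its argument "rows" is text: rows parted by semicolons, each of 7 numbers parted by spaces: the opening, from 0 (shut) to 1 (fully open), then the shift along the world's x, y, z in mm, then the turn, a rotation vector about the world's x, y, z in rad. In form: jaw dx dy dz wx wy wz; .... A call has exactly 8 rows; each row is the pose to reach, as a shift and turn from the pose commanded when the call began; what a row does not reach only later rows make up. A row lasts 1/10 s, in which the tool goes at most 50 mm and 8.59 degrees, less where a joint would pass 70% of its speed; a pose out of reach is approached as far as the arm can. A call with a gripper value outside its range is refused whole. The fingers move at their own pace and stop on an object; the grip force is fixed at half the most. Time passes only in rows, so rows that repeat a pose let the fingers close, or fill a call up. It gives the time, the measured TCP pose, the force, the opening and the grip force at its end, in the units of the state.
- robot.state(): the state, without advancing time (a new reading comes with each control period).
- robot.grab_frame(name): name is "scene" or "top" or "wrist"; returns a dict with "image" (384x512x3 uint8, red, green, blue), "z_map" (384x512 float32, m along the optical axis (not along the pixel's ray), 0 where there is no reading), "fx", "fy", "cx", "cy" (pixels), "eye" and "rotation" of the camera in the world. Camera axes: x right, y down, z forward; pixel columns grow to the right and rows downward; lengths in m; the calibration is good to about 2 mm. A picture is of the moment at which its call begins.
- robot.job_done(): hands the job in; it is judged then, once.
Trained networks look in a picture, given as the dict that the camera call returned (one of the last four; its "shot" number tells which), for a name from the list of things; names that differ only in an ending like _2 or _b are one class to them, and where a whole thing is asked for, a point or a joint stands for the part that bears it (a point fixed in the world has none). Each returns a list of dicts, best first, with "p" (0 to 1); they miss things now and then, are a little off and sometimes report something else, mostly with a low value. They report only what shows in the picture. A call takes as long as a camera call. They do not tell look-alikes from the thing itself.
- robot.look_for(label, picture): "bbox" ([left, top, width, height] in pixels, round what is visible of it).
- robot.masks_of(label, picture): "pixels" (384x512 bool, what is visible of it) and "bbox" ([left, top, width, height] in pixels, round what is visible of it).
- robot.spot_point(label, picture): "pixel" ([column, row] in pixels: a listed point, or the origin of a listed thing).
The state is a dict: "time_s": time; "joint_pos": joint angles; "qvel": joint speeds; "joint_efforts": joint torques, N m; "tcp_pos": TCP position; "tool_rot": TCP orientation; "wrist_force": force on the tool from outside, world axes, zero at the start; "moment": the same for the moment, N m; "gripper_width": finger opening in m; "grasp_force": force on a finger pad.
Only numpy, scipy, OpenCV 4.12 (cv2) and the standard library are available. Lean on these libraries where they do the work, as an engineer would, in place of code of your own. Each camera call takes 0.05 s, during which the arm holds its last target. There are 200 camera calls.

## Working session

There is one attempt and no reset: what is moved stays moved. The work goes in short steps, Python scripts to look and compute and a tool call to move; the robot and the scene stay as the last step left them, time stands still between calls to the robot, and variables do not carry over. Pictures are saved under pics/ and viewed, at most 10 in all, crops included, and the job is handed in when it is done.

Besides the shell and the picture viewer there is one more tool, called as name(argument=value, ...), one argument or row to a line, values as JSON. arm_command: Moves the arm, as the interface text tells. Its arguments: {"type":"object","properties":{"rows":{"type":"string"}},"required":["rows"]}

```bash
mkdir -p pics
cat > h.py <<'E'
import numpy as np, cv2
from bench import robot
def world(f,px,z=None):
    u,v=px; R=np.array(f["rotation"]); e=np.array(f["eye"])
    d=R@np.array([(u-f["cx"])/f["fx"],(v-f["cy"])/f["fy"],1.])
    if z is not None: return e+d*(z-e[2])/d[2]
    zz=f["z_map"][int(round(v)),int(round(u))]; return e+d*zz
def save(f,n): cv2.imwrite("pics/"+n,cv2.cvtColor(f["image"],cv2.COLOR_RGB2BGR))
E
python3 - <<'E'
from h import *
np.set_printoptions(precision=3,suppress=True)
s=robot.state(); print(s["time_s"],s["tcp_pos"],s["tool_rot"],robot.tip_extent,s["wrist_force"])
fs={n:robot.grab_frame(n) for n in("top","scene")}
cv2.imwrite("pics/a.png",cv2.cvtColor(np.hstack([fs["top"]["image"],fs["scene"]["image"]]),cv2.COLOR_RGB2BGR)[:, :])
im=cv2.imread("pics/a.png"); save(fs["top"],"top.png"); save(fs["scene"],"scene.png")
for n,f in fs.items():
    print(n,f["eye"])
    for l in("plate","rig","corner_1","pad_1","weight_500","vial_stray","bolt_02"):
        for r in robot.spot_point(l,f)[:5]:
            print(l,round(r["p"],2),np.array(r["pixel"]),world(f,r["pixel"]))
E
```

```text
0.0 [ 0.235 -0.632  0.247] [ 0.556 -3.092 -0.002] 0.017 [ 0.41   0.458 -1.045]
top [ 0.336 -0.176  1.47 ]
plate 0.9 [198.9 253.2] [0.935 0.423 2.069]
plate 0.88 [220.4 177.7] [ 0.331 -0.18   1.466]
plate 0.78 [148.8 222.9] [1.066 0.555 2.201]
plate 0.6 [393.5 212.5] [-0.55  -1.062  0.584]
plate 0.56 [301.1 217.3] [ 0.066 -0.445  1.2  ]
corner_1 0.91 [219.1 246.1] [0.764 0.253 1.899]
corner_1 0.89 [307.8 240.5] [ 0.169 -0.342  1.304]
corner_1 0.86 [298.2 194. ] [-0.065 -0.577  1.069]
corner_1 0.85 [132.3 218.9] [1.152 0.64  2.286]
corner_1 0.82 [203.9 162. ] [ 0.338 -0.173  1.472]
pad_1 0.55 [198.3 206.7] [0.645 0.134 1.78 ]
pad_1 0.55 [249.1 195.8] [ 0.263 -0.248  1.398]
pad_1 0.44 [188.7 156.4] [ 0.399 -0.112  1.533]
pad_1 0.43 [239.2 145.8] [ 0.014 -0.497  1.149]
pad_1 0.36 [257.1 175.7] [ 0.085 -0.426  1.22 ]
weight_500 0.45 [258.4 174.9] [ 0.072 -0.439  1.207]
vial_stray 0.53 [229.3 215.2] [ 0.503 -0.008  1.638]
bolt_02 0.4 [214.6 139.4] [ 0.124 -0.388  1.258]
scene [-0.46   0.785  0.646]
plate 0.82 [186.8 265.5] [-1.64  -0.394 -0.533]
plate 0.7 [213.8 220.4] [-2.207 -0.962 -1.101]
plate 0.69 [333.4 189.5] [-1.941 -0.696 -0.835]
plate 0.56 [251.6 256.5] [-1.892 -0.647 -0.786]
plate 0.51 [290.4 210. ] [-1.791 -0.546 -0.685]
rig 0.95 [216.8 226.2] [-2.128 -0.883 -1.022]
corner_1 0.97 [238.5 252. ] [-1.91  -0.665 -0.804]
corner_1 0.95 [271.3 256.9] [-1.934 -0.688 -0.827]
corner_1 0.9 [217.4 225.6] [-2.134 -0.889 -1.028]
corner_1 0.89 [245.2 264.7] [-1.786 -0.54  -0.68 ]
corner_1 0.89 [184.7 255.7] [-1.744 -0.498 -0.638]
pad_1 0.64 [211.4 200.9] [-2.477 -1.231 -1.371]
pad_1 0.62 [247.5 210.2] [-2.427 -1.182 -1.321]
pad_1 0.57 [220.2 229.5] [-2.096 -0.851 -0.99 ]
pad_1 0.55 [176.6 215.3] [-2.128 -0.883 -1.022]
weight_500 0.48 [240.9 217.4] [-2.325 -1.08  -1.219]
weight_500 0.19 [217.  224.3] [-2.158 -0.912 -1.051]
vial_stray 0.46 [246.8 234.2] [-2.17  -0.925 -1.064]
bolt_02 0.38 [188.2 217.4] [-2.264 -1.018 -1.158]
```

View pics/top.png

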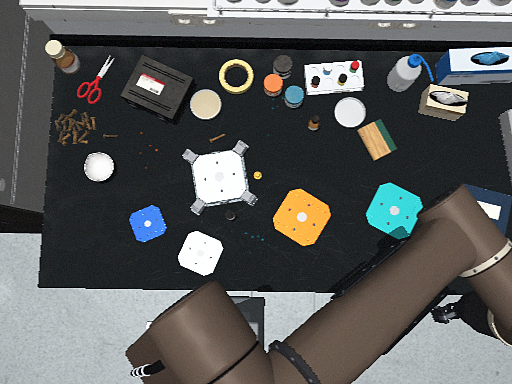

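View pics/scene.png

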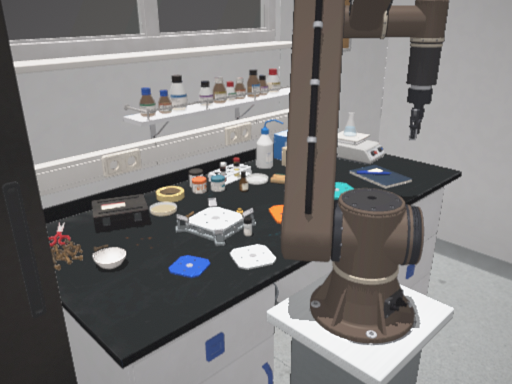

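The top view shows the plate at about (220,178) with its four shims at (198,207), (249,197), (189,157) and (240,147). The smaller white look-alike is at (201,253). The weight is at (258,175), the vial at (230,215) and the bolt at (216,139). The "rotation" field is a rotation vector, so I'll fix the helper.

```bash
sed -i 's/R=np.array(f\["rotation"\])/R=cv2.Rodrigues(np.array(f["rotation"],float))[0] if np.size(f["rotation"])==3 else np.array(f["rotation"])/' h.py
python3 - <<'E'
from h import *
np.set_printoptions(precision=4,suppress=True)
f=robot.grab_frame("top"); print(f["rotation"],f["fx"])
Z={"plate":.032,"corner_1":.032,"pad_1":.045,"weight_500":0,"vial_stray":0,"bolt_02":0.005}
P={}
for l in Z:
    P[l]=[]
    for r in robot.spot_point(l,f)[:8]:
        w=world(f,r["pixel"],Z[l]); P[l].append(w); print(l,round(r["p"],2),np.array(r["pixel"]),world(f,r["pixel"]),w)
m=max(robot.masks_of("plate",f),key=lambda m:m["p"]*(abs(m["bbox"][0]+m["bbox"][2]/2-220)<15))
ys,xs=np.nonzero(m["pixels"]); print(m["p"],m["bbox"],len(xs)); c=(xs.mean(),ys.mean());print(world(f,c,.032),world(f,c))
rc=cv2.minAreaRect(np.c_[xs,ys].astype(np.float32)); print(rc,[world(f,q,.032) for q in cv2.boxPoints(rc)])
g=f["image"][120:240,165:285]; save({"image":cv2.resize(g,None,fx=5,fy=5,interpolation=2)},"crop.png")
E
```

```text
[-2.1685  2.1321 -0.1497] 500.06809513365386
plate 0.85 [149.5 221.6] [0.4358 0.1618 0.0003] [0.4336 0.1545 0.032 ]
plate 0.79 [302.1 216.5] [ 0.4579 -0.2862  0.0062] [ 0.4558 -0.2842  0.032 ]
plate 0.74 [218.5 179. ] [ 0.5609 -0.0402  0.0327] [ 0.561  -0.0402  0.032 ]
plate 0.63 [391.7 209.9] [ 0.4819 -0.5497  0.005 ] [ 0.4792 -0.5428  0.032 ]
plate 0.57 [198.5 253.1] [0.3464 0.0141 0.0042] [0.3462 0.0105 0.032 ]
corner_1 0.97 [279.3 220.6] [ 0.4445 -0.2193  0.0097] [ 0.4428 -0.2187  0.032 ]
corner_1 0.92 [200.4 165.8] [0.5999 0.0144 0.0275] [0.5991 0.0138 0.032 ]
corner_1 0.86 [374. 217.] [ 0.46   -0.4971  0.0063] [ 0.4578 -0.4914  0.032 ]
corner_1 0.81 [206.2 267.7] [ 0.305  -0.0104  0.0107] [ 0.3055 -0.0128  0.032 ]
corner_1 0.77 [180.  260.5] [0.3242 0.0672 0.003 ] [0.3244 0.0624 0.032 ]
corner_1 0.75 [193.3 235.5] [0.3972 0.0313 0.003 ] [0.3959 0.0272 0.032 ]
corner_1 0.74 [236.5 189.9] [ 0.53   -0.0933  0.0312] [ 0.5299 -0.0933  0.032 ]
corner_1 0.7 [130.  218.3] [0.4442 0.2184 0.0046] [0.4422 0.211  0.032 ]
pad_1 0.69 [199.6 206.9] [0.4777 0.0109 0.0402] [0.4772 0.0103 0.045 
[... 327 characters left out ...]
] [ 0.6884 -0.0153  0.0075] [ 0.6794 -0.0195  0.045 ]
weight_500 0.6 [258.8 177.7] [ 0.5698 -0.1571  0.0137] [ 0.572 -0.157  0.   ]
vial_stray 0.62 [225.3 218. ] [ 0.4505 -0.0603 -0.0036] [ 0.4502 -0.0606  0.    ]
bolt_02 0.54 [229.4 219. ] [ 0.4449 -0.0751  0.0332] [ 0.4471 -0.0731  0.005 ]
bolt_02 0.5 [214.7 136.8] [ 0.691  -0.0234  0.0138] [ 0.6931 -0.0225  0.005 ]
0.66 [191.0, 153.5, 52.1, 48.6] 2166
[ 0.5684 -0.04    0.032 ] [ 0.5677 -0.0403  0.0358]
((218.4324493408203, 176.59461975097656), (47.67570495605469, 48.990901947021484), 80.53767395019531) [array([0.6244, 0.0441, 0.032 ]), array([ 0.6509, -0.0968,  0.032 ]), array([ 0.5123, -0.1228,  0.032 ]), array([0.4865, 0.0163, 0.032 ])]
```

View pics/crop.png

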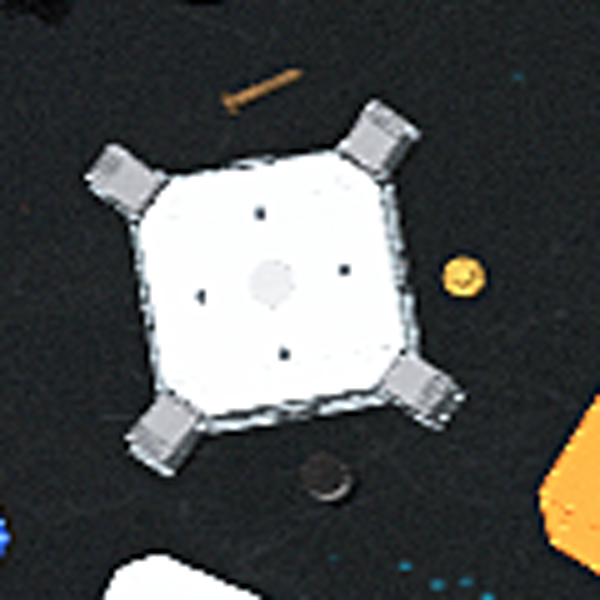

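Run:
```python
from h import *
s=robot.state(); R=cv2.Rodrigues(np.array(s["tool_rot"]))[0]
print(R.round(3)); a=np.degrees(np.arctan2(R[1,0],R[0,0]));print(a,[(t-a+45)%90-45 for t in(56,)])
print(np.array([.569,-.042,.25])-s["tcp_pos"], s["joint_pos"])
```

```text
[[-0.937 -0.348 -0.   ]
 [-0.348  0.937  0.   ]
 [ 0.     0.    -1.   ]]
-159.61480973375046 [np.float64(35.61480973375046)]
[0.33390066 0.5907065  0.0017103 ] [-9.26898651e-01  3.58609717e-01  1.18843162e-02  3.22756932e-06
 -1.22409344e+00 -2.88110084e-01]
```

arm_command(
  rows="0 22 39 0 0 0 0.04; 0 44 78 0 0 0 0.08; 0 66 117 0 0 0 0.12; 0 88 156 0 0 0 0.16; 0 110 195 0 0 0 0.2; 0 132 234 0 0 0 0.25; 0 154 273 0 0 0 0.3; 0 176 312 0 0 0 0.35",
)

```text
time_s: 2.0
tcp_pos: [0.4117, -0.3191, 0.2487]
tool_rot: [-1.089, 2.946, -0.001]
wrist_force: [0.2, 0.4, -1.0]
gripper_width: -0.0001
grasp_force: 0.0
```

arm_command(
  rows="0 22 39 0 0 0 0.04; 0 44 78 0 0 0 0.08; 0 66 117 0 0 0 0.12; 0 88 156 0 0 0 0.16; 0 110 195 0 0 0 0.2; 0 132 234 0 0 0 0.24; 0 158 279 0 0 0 0.27; 0 158 279 0 0 0 0.27",
)

```text
time_s: 2.8
tcp_pos: [0.5715, -0.0376, 0.248]
tool_rot: [-1.479, 2.771, -0.0]
wrist_force: [-1.3, -1.2, -1.4]
gripper_width: -0.0003
grasp_force: 0.0
```

Run:
```python
from h import *
np.set_printoptions(precision=4,suppress=True)
s=robot.state(); R=cv2.Rodrigues(np.array(s["tool_rot"]))[0]
print(s["time_s"],s["tcp_pos"],s["tool_rot"],s["wrist_force"],s["gripper_width"],np.degrees(np.arctan2(R[1,0],R[0,0])))
f=robot.grab_frame("wrist"); save(f,"w1.png")
for l,z in(("plate",.032),("corner_1",.032),("pad_1",.045)):
    for r in robot.spot_point(l,f)[:6]:
        print(l,round(r["p"],2),np.array(r["pixel"]),world(f,r["pixel"]),world(f,r["pixel"],z))
```

```text
2.8 [ 0.5715 -0.0376  0.248 ] [-1.4792  2.7709 -0.0003] [-1.312  -1.1799 -1.351 ] -0.00034004213894131574 -123.81112199123021
plate 0.86 [422.9 233.1] [0.4339 0.165  0.0057] [0.4407 0.1459 0.032 ]
plate 0.75 [255.3 165.8] [ 0.5669 -0.0415  0.0329] [ 0.567  -0.0413  0.032 ]
plate 0.72 [435.   96.9] [0.3508 0.0117 0.0072] [0.3629 0.004  0.032 ]
plate 0.64 [317.4  85.6] [ 0.4676 -0.0786  0.055 ] [ 0.4631 -0.077   0.032 ]
corner_1 0.94 [469.8 119.3] [0.3261 0.0587 0.0062] [0.3404 0.0475 0.032 ]
corner_1 0.89 [254.7 110.3] [ 0.5332 -0.0932  0.033 ] [ 0.5332 -0.0932  0.032 ]
corner_1 0.84 [456.8 227.2] [0.393  0.1816 0.0065] [0.4025 0.162  0.032 ]
corner_1 0.82 [424.4 205.6] [0.4159 0.1302 0.0052] [0.4241 0.1133 0.032 ]
corner_1 0.77 [199. 167.] [ 0.6221 -0.0765  0.0321] [ 0.6222 -0.0765  0.032 ]
corner_1 0.76 [394.9 242.4] [0.4713 0.1561 0.0064] [0.4754 0.1381 0.032 ]
pad_1 0.85 [256.2  64.7] [ 0.5295 -0.1013  0.3737] [ 0.5071 -0.1296  0.045 ]
pad_1 0.71 [348.4 170.9] [0.4817 0.0201 0.0431] [0.482  0.0194 0.045 ]
pad_1 0.57 [158.4 168. ] [ 0.6569 -0.1018  0.0455] [ 0.6571 -0.1018  0.045 ]
```

View pics/w1.png

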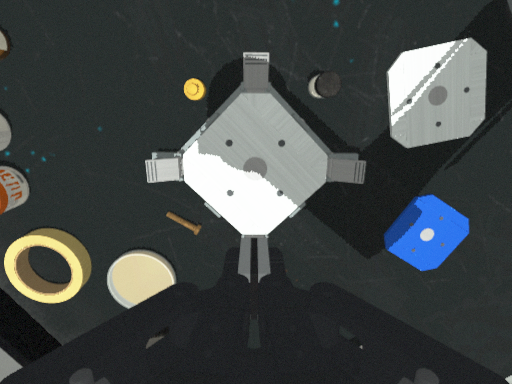

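The wrist view shows the plate centre at (255,166), with shims at (256,70), (345,168), (165,168) and (254,255). That puts the centre at about (0.568, -0.041) with diagonals at 55.5° and -34.5°, which agrees with the top view. I'll go to the far-left corner first.

arm_command(
  rows="0 20 30 0 0 0 0; 0 35 53 -30 0 0 0; 0 35 53 -75 0 0 0; 0 35 53 -120 0 0 0; 0 35 53 -160 0 0 0; 0 35 53 -185 0 0 0; 0 35 53 -190 0 0 0; 0 35 53 -190 0 0 0",
)

```text
time_s: 3.8
tcp_pos: [0.6038, 0.0102, 0.0583]
tool_rot: [1.47, -2.775, 0.0]
wrist_force: [1.5, -0.8, 0.2]
gripper_width: -0.0001
grasp_force: 0.0
```

arm_command(
  rows="0 0 1 -4 0 0 0; 0 0 1 -7 0 0 0; 0 0 1 -8 0 0 0; 0 0 1 -9 0 0 0; 0 0 1 -9.5 0 0 0; 0 0 1 -10 0 0 0; 0 0 1 -10 0 0 0; 0 0 1 -10 0 0 0",
)

```text
time_s: 4.6
tcp_pos: [0.6043, 0.0124, 0.0491]
tool_rot: [-1.473, 2.774, -0.0]
wrist_force: [-1.6, 0.4, 6.0]
gripper_width: -0.0003
grasp_force: 3.0
```

arm_command(
  rows="0 0 0 -0.4 0 0 0; 0 0 0 -0.8 0 0 0; 0 0 0 -1.2 0 0 0; 0 0 0 -1.6 0 0 0; 0 0 0 -2 0 0 0; 0 0 0 -2 0 0 0; 0 0 0 -2 0 0 0; 0 0 0 -2 0 0 0",
)

```text
time_s: 5.4
tcp_pos: [0.6043, 0.0124, 0.0489]
tool_rot: [-1.474, 2.773, -0.001]
wrist_force: [-9.1, 0.5, 21.9]
gripper_width: 0.0001
grasp_force: 10.8
```

arm_command(
  rows="0 0 0 6 0 0 0; 0 0 0 25 0 0 0; 0 7 -44 25 0 0 0; 0 15 -88 25 0 0 0; 0 15 -88 12 0 0 0; 0 15 -88 7 0 0 0; 0 15 -88 5 0 0 0; 0 15 -88 4 0 0 0",
)

```text
time_s: 6.2
tcp_pos: [0.619, -0.0748, 0.05]
tool_rot: [1.474, -2.774, -0.0]
wrist_force: [-0.7, 1.1, 0.8]
gripper_width: -0.0001
grasp_force: 0.0
```

arm_command(
  rows="0 0 0 -1 0 0 0; 0 0 0 -2 0 0 0; 0 0 0 -2.5 0 0 0; 0 0 0 -3 0 0 0; 0 0 0 -3 0 0 0; 0 0 0 -3 0 0 0; 0 0 0 -3 0 0 0; 0 0 0 -3 0 0 0",
)

```text
time_s: 7.0
tcp_pos: [0.6194, -0.0748, 0.049]
tool_rot: [-1.474, 2.773, -0.001]
wrist_force: [-4.3, 2.7, 12.2]
gripper_width: 0.0
grasp_force: 5.7
```

arm_command(
  rows="0 0 0 -0.5 0 0 0; 0 0 0 -1 0 0 0; 0 0 0 -1 0 0 0; 0 0 0 -1 0 0 0; 0 0 0 -1 0 0 0; 0 0 0 -1 0 0 0; 0 0 0 -1 0 0 0; 0 0 0 -1 0 0 0",
)

```text
time_s: 7.8
tcp_pos: [0.6194, -0.0749, 0.049]
tool_rot: [-1.474, 2.773, -0.001]
wrist_force: [-6.0, 4.3, 19.3]
gripper_width: 0.0002
grasp_force: 9.4
```

arm_command(
  rows="0 0 0 6 0 0 0; 0 0 0 25 0 0 0; 0 -44 -10 25 0 0 0; 0 -87 -19 25 0 0 0; 0 -87 -19 12 0 0 0; 0 -87 -19 7 0 0 0; 0 -87 -19 5 0 0 0; 0 -87 -19 4 0 0 0",
)

```text
time_s: 8.6
tcp_pos: [0.5331, -0.0944, 0.0502]
tool_rot: [-1.473, 2.774, -0.0]
wrist_force: [0.4, 0.4, -0.2]
gripper_width: 0.0002
grasp_force: 0.0
```

arm_command(
  rows="0 0 0 -1 0 0 0; 0 0 0 -2 0 0 0; 0 0 0 -2.5 0 0 0; 0 0 0 -3 0 0 0; 0 0 0 -3.5 0 0 0; 0 0 0 -4 0 0 0; 0 0 0 -4 0 0 0; 0 0 0 -4 0 0 0",
)

```text
time_s: 9.4
tcp_pos: [0.5327, -0.0947, 0.0468]
tool_rot: [-1.473, 2.774, -0.001]
wrist_force: [-0.4, 0.2, 5.9]
gripper_width: 0.0003
grasp_force: 2.6
```

arm_command(
  rows="0 0 0 -0.6 0 0 0; 0 0 0 -1.2 0 0 0; 0 0 0 -1.8 0 0 0; 0 0 0 -2.4 0 0 0; 0 0 0 -3 0 0 0; 0 0 0 -3 0 0 0; 0 0 0 -3 0 0 0; 0 0 0 -3 0 0 0",
)

```text
time_s: 10.2
tcp_pos: [0.5328, -0.0948, 0.0459]
tool_rot: [-1.473, 2.773, -0.002]
wrist_force: [-8.9, 2.5, 28.5]
gripper_width: -0.0002
grasp_force: 14.0
```

The third corner (near-right) gave about 3 mm at the inner edge of the fingertip, then went firm at 28 N. That is the loose one, so I'll press its pad.

arm_command(
  rows="0 0 0 8 0 0 0; 0 0 0 48 0 0 0; 0 -15 -20 48 0 0 0; 0 -30 -41 48 0 0 0; 0 -30 -41 48 0 0 0; 0 -30 -41 34 0 0 0; 0 -30 -41 29 0 0 0; 0 -30 -41 27 0 0 0",
)

```text
time_s: 11.0
tcp_pos: [0.5018, -0.1356, 0.0696]
tool_rot: [1.472, -2.774, -0.001]
wrist_force: [0.6, 0.3, 0.2]
gripper_width: -0.0
grasp_force: 0.0
```

arm_command(
  rows="0 0 0 -2 0 0 0; 0 0 0 -4 0 0 0; 0 0 0 -6 0 0 0; 0 0 0 -8 0 0 0; 0 0 0 -10 0 0 0; 0 0 0 -12 0 0 0; 0 0 0 -13 0 0 0; 0 0 0 -13 0 0 0",
)

```text
time_s: 11.8
tcp_pos: [0.5019, -0.1363, 0.058]
tool_rot: [1.473, -2.774, 0.001]
wrist_force: [-2.6, -3.0, 5.3]
gripper_width: -0.0002
grasp_force: 2.6
```

arm_command(
  rows="0 0 0 -1 0 0 0; 0 0 0 -2 0 0 0; 0 0 0 -3 0 0 0; 0 0 0 -4 0 0 0; 0 0 0 -5 0 0 0; 0 0 0 -6 0 0 0; 0 0 0 -7 0 0 0; 0 0 0 -7 0 0 0",
)

```text
time_s: 12.6
tcp_pos: [0.5017, -0.1367, 0.0521]
tool_rot: [1.474, -2.773, 0.002]
wrist_force: [-7.7, -5.6, 20.6]
gripper_width: 0.0002
grasp_force: 10.3
```

arm_command(
  rows="0 0 0 -0.6 0 0 0; 0 0 0 -1.2 0 0 0; 0 0 0 -1.2 0 0 0; 0 0 0 -1.2 0 0 0; 0 0 0 -1.2 0 0 0; 0 0 0 -1.2 0 0 0; 0 0 0 -1.2 0 0 0; 0 0 0 -1.2 0 0 0",
)

```text
time_s: 13.4
tcp_pos: [0.5018, -0.1369, 0.0519]
tool_rot: [1.474, -2.773, 0.003]
wrist_force: [-12.2, -5.1, 32.0]
gripper_width: 0.0
grasp_force: 15.9
```

arm_command(
  rows="0 0 0 6 0 0 0; 0 0 0 30 0 0 0; 0 0 0 75 0 0 0; 0 0 0 120 0 0 0; 0 20 30 160 0 0 0; 0 45 60 195 0 0 0; 0 65 95 200 0 0 0; 0 65 95 200 0 0 0",
)

```text
time_s: 14.2
tcp_pos: [0.5704, -0.0371, 0.2514]
tool_rot: [-1.475, 2.769, -0.002]
wrist_force: [0.0, -0.4, -0.8]
gripper_width: -0.0001
grasp_force: 0.0
```

Run:
```python
from h import *
np.set_printoptions(precision=4,suppress=True)
s=robot.state(); print(s["time_s"],s["tcp_pos"],s["wrist_force"])
f=robot.grab_frame("wrist"); save(f,"w2.png")
for l in("plate","pad_1"):
    for r in robot.spot_point(l,f)[:5]: print(l,round(r["p"],2),np.array(r["pixel"]),world(f,r["pixel"]))
u=np.array([.568,.823]);v=np.array([.823,-.568]);c=np.array([.568,-.041])
R=cv2.Rodrigues(np.array(f["rotation"],float))[0] if np.size(f["rotation"])==3 else np.array(f["rotation"])
def h(p):
    q=R.T@(np.r_[p,.034]-f["eye"]); x=int(round(f["fx"]*q[0]/q[2]+f["cx"]));y=int(round(f["fy"]*q[1]/q[2]+f["cy"]))
    if not(2<x<509 and 2<y<381): return None
    zs=f["z_map"][y-1:y+2,x-1:x+2]; return round(float(np.median([world(f,(x+i,y+j))[2] for i in(-1,0,1) for j in(-1,0,1)]))*1e3,1)
for n,d in dict(A=u,B=v,C=-u,D=-v).items(): print(n,[(r,h(c+d*r/1e3)) for r in(50,60,70,100,110,117,122)])
```

```text
14.2 [ 0.5704 -0.0371  0.2514] [ 0.0466 -0.4089 -0.7554]
plate 0.97 [256.3 165.8] [ 0.5663 -0.0395  0.0325]
plate 0.93 [434.5  96.6] [0.3504 0.0127 0.0081]
plate 0.6 [422.2 232.4] [0.4342 0.1656 0.0071]
pad_1 0.94 [254.6  60.5] [ 0.5051 -0.1342  0.0349]
pad_1 0.79 [161.7 167.7] [ 0.6553 -0.0995  0.0439]
pad_1 0.71 [347.8 171.6] [0.4823 0.0222 0.0436]
pad_1 0.39 [257.  220.1] [0.6038 0.0182 0.0316]
A [(50, 32.5), (60, 32.3), (70, 32.5), (100, 244.5), (110, 252.8), (117, 256.8), (122, 259.7)]
B [(50, 32.0), (60, 32.1), (70, 31.8), (100, 40.9), (110, 44.3), (117, 47.6), (122, 49.5)]
C [(50, 32.0), (60, 32.0), (70, 32.1), (100, 36.0), (110, 36.1), (117, 35.5), (122, 35.8)]
D [(50, 32.0), (60, 32.3), (70, 32.4), (100, 40.3), (110, 44.6), (117, 46.0), (122, 47.9)]
```

View pics/w2.png

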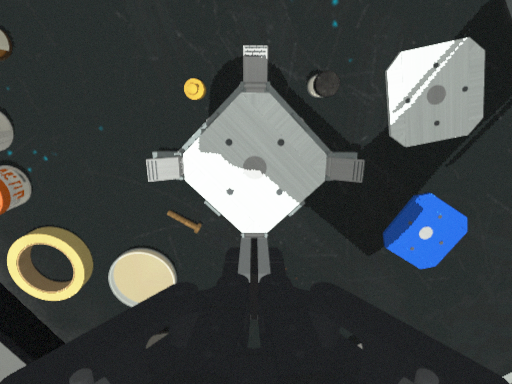

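The pad at (256,65) is now flat at 35.5–36 mm. The plate is level at 32 mm. The side shims at (165,168) and (345,168) are still up, and the fourth was never touched. The weight, vial and bolt haven't moved, and the arm is clear.

```bash
python3 -c "
from bench import robot
print(robot.job_done())"
```

```text
the job is handed in; nothing more can be done
None
```

The near-right corner was the loose one: it sank under the press, and its shim is now pressed flat (pad at about 35.5 mm) with the plate level, the other three shims left up, the weight, vial and bolt not moved, and the job handed in with the arm clear.

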